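# Set the stock tags on the label-tape bins

## Task

Four small bins stand in a row, each with a hinged tag in front, and two of the tags are wrong: flip tags over so that the full bins, and only those, have the round spot on the upper face of the tag (tag leaning back over its bin), while the empty bins have the two bars on top (tag leaning forward, away from its bin). Push each wrong tag over gently with a fingertip, without gripping anything; do not flip the tags that are already right, leave the tape rolls lying in their bins and do not move the other things on the bench.

Things in the scene. Friction and masses are not known exactly. Their poses are not given: they have to be found in the camera images.
- board: grey base board under the row of bins, 124x340x6 mm, fixed to the bench; origin on its underside, 14 mm behind its middle; its x axis points from the tags to the bins (away from the robot), y along the row, z up. The four bins stand in a row along its y axis, 85 mm apart, in any order, and share its heading
- bin_a: one of four identical grey open bins, 72x72 mm, walls 42 high and 3 thick, fixed to the board, mouth up; FULL: two rolls of tape stacked in it, up to 41 mm above its underside (just below the rim). Origin: centre of its underside, 6 mm above the bench; its x axis points away from its tag. The tag hangs on two steel ears before the front wall (30 mm long, 59 mm over their outsides, tops 59 mm above the origin)
- bin_b: one of four identical grey open bins, 72x72 mm, walls 42 high and 3 thick, fixed to the board, mouth up; FULL: two rolls of tape stacked in it, up to 41 mm above its underside (just below the rim). Origin: centre of its underside, 6 mm above the bench; its x axis points away from its tag. The tag hangs on two steel ears before the front wall (30 mm long, 59 mm over their outsides, tops 59 mm above the origin)
- bin_c: one of four identical grey open bins, 72x72 mm, walls 42 high and 3 thick, fixed to the board, mouth up; EMPTY. Origin: centre of its underside, 6 mm above the bench; its x axis points away from its tag. The tag hangs on two steel ears before the front wall (30 mm long, 59 mm over their outsides, tops 59 mm above the origin)
- bin_d: one of four identical grey open bins, 72x72 mm, walls 42 high and 3 thick, fixed to the board, mouth up; EMPTY. Origin: centre of its underside, 6 mm above the bench; its x axis points away from its tag. The tag hangs on two steel ears before the front wall (30 mm long, 59 mm over their outsides, tops 59 mm above the origin)
- tag_a (a joint): white hinged tag of bin_a, 46 wide x 56 long x 4 mm, 20 g, on a pin along the bin's y axis. Joint in rad: 0 = leaning forward from the bin, 32 degrees off upright, two black bars on its upper face (reorder); 0.55 = upright; 1.1 = leaning back over the bin by 32 degrees, round black spot on its upper face (in stock). Swings freely and falls by its weight to the side it leans to. Starts near 0.
- tag_a_pin (a point): middle of the pin of tag_a, 52 mm in front (-x) of its bin's origin and 50 mm above it (56 mm above the bench)
- tag_a_edge (a point): middle of the free edge of tag_a, 56 mm from the pin: 104 mm above the bench and 29 mm before or behind the pin when leaning, 112 mm above the bench when upright
- tag_b (a joint): white hinged tag of bin_b, 46 wide x 56 long x 4 mm, 20 g, on a pin along the bin's y axis. Joint in rad: 0 = leaning forward from the bin, 32 degrees off upright, two black bars on its upper face (reorder); 0.55 = upright; 1.1 = leaning back over the bin by 32 degrees, round black spot on its upper face (in stock). Swings freely and falls by its weight to the side it leans to. Starts near 1.1.
- tag_b_pin (a point): middle of the pin of tag_b, 52 mm in front (-x) of its bin's origin and 50 mm above it (56 mm above the bench)
- tag_b_edge (a point): middle of the free edge of tag_b, 56 mm from the pin: 104 mm above the bench and 29 mm before or behind the pin when leaning, 112 mm above the bench when upright
- tag_c (a joint): white hinged tag of bin_c, 46 wide x 56 long x 4 mm, 20 g, on a pin along the bin's y axis. Joint in rad: 0 = leaning forward from the bin, 32 degrees off upright, two black bars on its upper face (reorder); 0.55 = upright; 1.1 = leaning back over the bin by 32 degrees, round black spot on its upper face (in stock). Swings freely and falls by its weight to the side it leans to. Starts near 1.1.
- tag_c_pin (a point): middle of the pin of tag_c, 52 mm in front (-x) of its bin's origin and 50 mm above it (56 mm above the bench)
- tag_c_edge (a point): middle of the free edge of tag_c, 56 mm from the pin: 104 mm above the bench and 29 mm before or behind the pin when leaning, 112 mm above the bench when upright
- tag_d (a joint): white hinged tag of bin_d, 46 wide x 56 long x 4 mm, 20 g, on a pin along the bin's y axis. Joint in rad: 0 = leaning forward from the bin, 32 degrees off upright, two black bars on its upper face (reorder); 0.55 = upright; 1.1 = leaning back over the bin by 32 degrees, round black spot on its upper face (in stock). Swings freely and falls by its weight to the side it leans to. Starts near 0.
- tag_d_pin (a point): middle of the pin of tag_d, 52 mm in front (-x) of its bin's origin and 50 mm above it (56 mm above the bench)
- tag_d_edge (a point): middle of the free edge of tag_d, 56 mm from the pin: 104 mm above the bench and 29 mm before or behind the pin when leaning, 112 mm above the bench when upright
- roll_a0: loose yellow roll of label tape lying flat, 62 mm across, 19 thick, the lower of two in bin_a; origin at the centre of its underside
- roll_a1: loose yellow roll of label tape lying flat, 62 mm across, 19 thick, the upper of two in bin_a; origin at the centre of its underside
- roll_b0: loose yellow roll of label tape lying flat, 62 mm across, 19 thick, the lower of two in bin_b; origin at the centre of its underside
- roll_b1: loose yellow roll of label tape lying flat, 62 mm across, 19 thick, the upper of two in bin_b; origin at the centre of its underside
- plate_rack: bystander: loose white 96-place tube rack, 86x125x22 mm, lying to the right of the board; origin at the centre of its underside
- dish: bystander: loose round culture dish, 90 mm across, 15 high, behind the board; origin at the centre of its underside
- pen: bystander: loose marker pen, 132 mm long, 13 thick, lying to the right of the board; origin under its middle

How it is judged (in metres and radians):
At the end, for the whole second after the job is handed in: The tags of both full bins lean fully back (joint above 1.0 rad), those of both empty bins fully forward (below 0.1 rad), all at rest (under 0.2 rad/s); every tape roll and bystander lies within 15 mm of where it was (value of joint each of tag_a, tag_b above 1 rad and value of joint each of tag_c, tag_d below 0.1 rad and velocity of joint tag_a between -0.2 and 0.2 rad/s and velocity of joint tag_b between -0.2 and 0.2 rad/s and velocity of joint tag_c between -0.2 and 0.2 rad/s and velocity of joint tag_d between -0.2 and 0.2 rad/s and distance of each of roll_a0, roll_a1, roll_b0, roll_b1, plate_rack, dish, pen from where it was at the start of the episode below 0.015 m); the robot touches nothing.
It fails at once if a tag that was already right is pushed out of its place (more than 0.35 rad) (value of joint tag_b below 0.75 rad or value of joint tag_d above 0.35 rad).
It fails at once if a bin or its tag is gripped or pressed with more than 15 N (contact force between any of the fingers, the arm and bin_a above 15 N or contact force between any of the fingers, the arm and bin_b above 15 N or contact force between any of the fingers, the arm and bin_c above 15 N or contact force between any of the fingers, the arm and bin_d above 15 N).
It fails at once if a tape roll is lifted or shifted by more than 15 mm (distance of any of roll_a0, roll_a1, roll_b0, roll_b1 from where it was at the start of the episode above 0.015 m).
It fails at once if another thing on the bench is moved by more than 15 mm (distance of any of plate_rack, dish, pen from where it was at the start of the episode above 0.015 m).
It also fails if it takes over 42 s, if anything falls off the work surface, if the arm or the gripper's body presses on something with over 40 N, if the wrist force passes 120 N, or if a joint passes its speed limit or range.

## Robot

A 7-joint arm with a two-finger parallel gripper is mounted at the origin on a cart in front of the work surface, level with it; the furniture and walls round the work are solid. World frame = base frame: x ahead of the robot, y to its left, z up, the work surface at z = 0. Lengths are in m, angles in degrees, forces in N, time in s.
With the tool pointing down it reaches from about 0.4 to 0.75 m from the base axis. Payload 19.5 kg.
Tool frame: the origin (TCP) lies on the centre line of the jaws, within the pads' length; the fingertips stand 11 mm ahead of it and the grasp point (between the pads) lies 8 mm behind it (r.tcp_to_tips is the distance from the TCP to the fingertips, in m); z points along the fingers, y is the line along which they close (so a half turn about z gives the same grasp; the last joint's range is limited). The gripper opens to 85 mm and grips with 20 to 120 N. Pads are 22 mm wide; open, the fingers measure 114 mm over their backs; the gripper's body (76 mm by 85 mm) begins 54 mm behind the grasp point. The pads swing forward as they close: fully open they stand 13 mm farther back than shut.
Start: joints at [-77.962, 40.479, -1.581, 85.061, 1.261, 54.483, -4.326], TCP at [0.143, 0.557, 0.242] pointing down, gripper open.
Joint ranges: [-155.06, 155.06], [-18.47, 123.98], [-90, 86.84], [0, 140.48], [-83.41, 263.41], [0, 116], [-161.91, 161.91]. Speed limits (degrees/s): [108.29, 108.29, 147.25, 147.25, 172.46, 172.46, 172.46].

## Interface

Orientations are given as [roll, pitch, yaw] about the fixed x, y, z axes, in that order (R = Rz(yaw) Ry(pitch) Rx(roll)).
In Python, from plant import r gives the robot as it stands. The module is installed in compiled form; this text tells all that it offers. Calls block until the motion is done:
- r.movep(position, orientation): joint-space move of the TCP to a pose.
- r.servo_line(position, speed=0.15, ori=None): straight line of the TCP; ori=None keeps the orientation; speed is the mean speed in m/s.
- r.move_joints(angles): joint-space move.
- r.gripper_to(opening): finger opening in m; the grip force is fixed at half the most; returns when the fingers have stopped.
- r.dwell(seconds).
- r.ik(position, orientation): joint angles nearest the present ones, or None.
- r.get_image(name): name is "side" or "top"; returns the picture (480x640x3 uint8, blue, green, red); there is no depth.
- r.camera_params(name): a dict with "vertical_fov" (degrees; the focal length in pixels is half the picture's height over the tangent of half this angle, whatever the lens; pixels are square), "cx", "cy" (the principal point, pixels), "k1" (the pictures are not rectified: a ray, as slopes to the right and down, at radius r is drawn at 1 + k1 r^2 times it, then the intrinsics apply), "R" (3x3) and "t" (3): a world point X has camera coordinates R X + t. Camera axes: x right, y down, z forward; pixel columns grow to the right and rows downward; lengths in m; the calibration is good to about 2 mm. A picture is of the moment at which its call begins. camera_params takes no time and is no camera call.
A pose or a line that the arm cannot do raises r.Unreachable and nothing moves.
- r.job_done(): hands the job in; it is judged then, once.
Readings, each from a call of its own:
- r.current_clock(): time.
- r.current_joints(): joint angles.
- r.current_joint_velocities(): joint speeds.
- r.current_joint_efforts(): joint torques, N m.
- r.current_tool_pos(): TCP position.
- r.current_ee_rot(): TCP orientation.
- r.current_force(): force on the tool from outside, world axes, zero at the start.
- r.current_wrist_torque(): the same for the moment, N m.
- r.current_gripper_width(): finger opening in m.
- r.current_grip_force(): force on a finger pad.
Only numpy, scipy, OpenCV 4.12 (cv2) and the standard library are available. Lean on these libraries where they do the work, as an engineer would, in place of code of your own. Each camera call takes 0.05 s, during which the arm holds its last target. There are 200 camera calls.

## Working session

There is one attempt and no reset: what is moved stays moved. The work goes in short steps, each a Python script; the robot and the scene stay as the last script left them, time stands still between calls to the robot, and variables do not carry over. Pictures are saved under pics/ and viewed, at most 10 in all, crops included, and the job is handed in when it is done.

```bash
mkdir -p pics; python3 - <<'E'
from plant import r
import cv2
for n in("top","side"):
    cv2.imwrite(f"pics/{n}0.png",r.get_image(n)); print(n,r.camera_params(n))
print(r.current_clock(),r.current_ee_rot(),r.tcp_to_tips)
E
```

```text
top {'vertical_fov': 50.01716823402985, 'cx': 319.69867767174964, 'cy': 235.90207713097993, 'k1': -0.047388398561399446, 'R': array([[-0.00829086, -0.99994057, -0.0070791 ],
       [-0.98672923,  0.00932896, -0.16210612],
       [ 0.16216252,  0.00564116, -0.98674794]]), 't': array([0.04623002, 0.58368481, 1.19229219])}
side {'vertical_fov': 56.98033055555782, 'cx': 315.51067543425427, 'cy': 237.65064416798594, 'k1': 0.007099086532727517, 'R': array([[-0.82867932, -0.55967867,  0.00709648],
       [-0.38328776,  0.55817822, -0.73588556],
       [ 0.40789836, -0.61253315, -0.67706874]]), 't': array([0.51955786, 0.26168517, 0.79494504])}
0.1 [-1.79946915e+02  1.34164091e-03  1.65569826e+02] 0.011
```

View pics/top0.png

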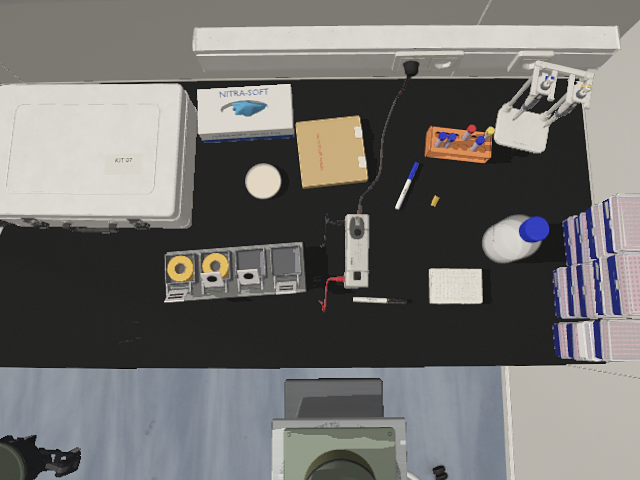

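View pics/side0.png

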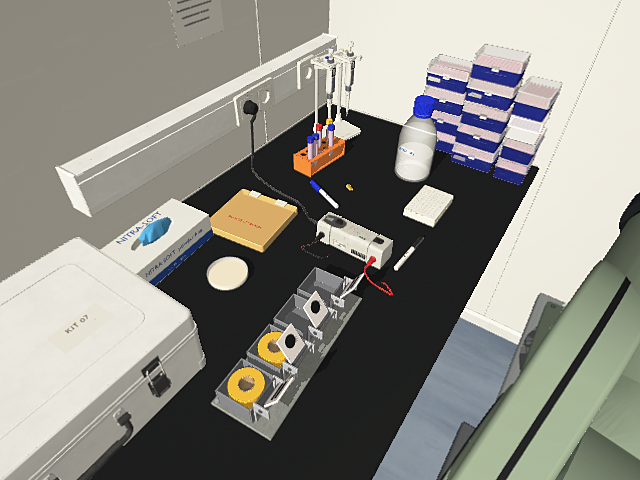

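```bash
python3 - <<'E'
import cv2
a=cv2.imread("pics/top0.png")[232:312,155:315]; cv2.imwrite("pics/tc.png",cv2.resize(a,None,fx=5,fy=5,interpolation=cv2.INTER_CUBIC))
a=cv2.imread("pics/side0.png")[260:445,205:375]; cv2.imwrite("pics/sc.png",cv2.resize(a,None,fx=3.2,fy=3.2,interpolation=cv2.INTER_CUBIC))
E
```

```text
(no output)
```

View pics/tc.png

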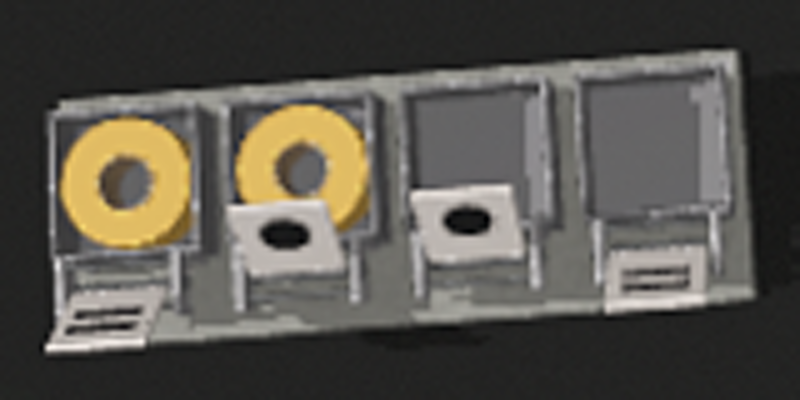

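View pics/sc.png

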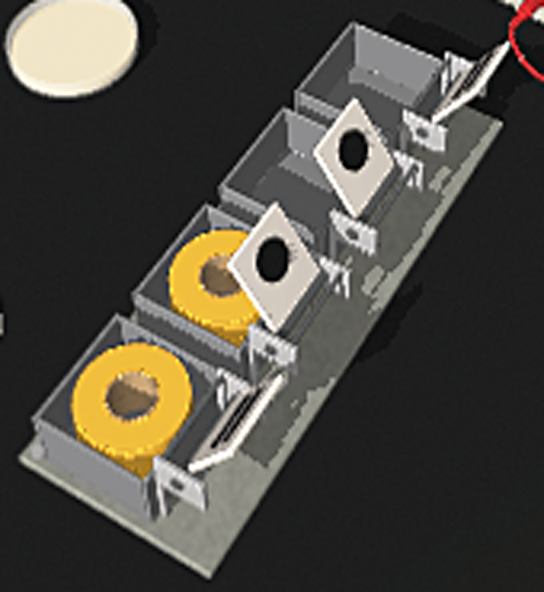

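```bash
cat > h.py <<'E'
import numpy as np, cv2
Y=dict(a=.1275,b=.0425,c=-.0425,d=-.1275)
def proj(p,X):
    c=X@np.array(p['R']).T+p['t']; s=c[:,:2]/c[:,2:]
    s=s*(1+p['k1']*(s**2).sum(1,keepdims=True))
    f=240/np.tan(np.radians(p['vertical_fov']/2))
    return s*f+[p['cx'],p['cy']]
def W(b,X):   # board (x,y,yaw) -> world
    c,s=np.cos(b[2]),np.sin(b[2]); X=np.atleast_2d(np.array(X,float))
    return np.c_[b[0]+c*X[:,0]-s*X[:,1], b[1]+s*X[:,0]+c*X[:,1], X[:,2]]
E
python3 - <<'E'
from h import *
from plant import r
from scipy.optimize import least_squares
def e(k,s,back): return [-.052+(.029 if back else -.029),Y[k]+s*.023,.104]
T=[([.048,-.17,.006],738,50),([-.076,-.17,.006],755,298),
(e('a',1,0),45,352),(e('a',-1,0),147,347),(e('d',1,0),605,313),(e('d',-1,0),705,305),
(e('b',1,1),228,205),(e('b',-1,1),330,198),(e('c',1,1),410,190),(e('c',-1,1),514,184)]
S=[([-.076,.17,.006],210,574),([-.076,-.17,.006],503,122),([.048,.17,.006],20,458),
(e('b',1,1),228,268),(e('b',-1,1),276,204),(e('c',1,1),315,153),(e('c',-1,1),355,98),
([.036,.1635,.048],35,425),([.036,.0915,.048],118,317)]
def res(b,raw=0):
    o=[]
    for n,L,sc,off in(("top",T,5,(155,232)),("side",S,3.2,(205,260))):
        m=(np.array([l[1:] for l in L])+.5)/sc-.5+off
        o.append(proj(r.camera_params(n),W(b,[l[0] for l in L]))-m)
    return np.vstack(o) if raw else np.vstack(o).ravel()
q=least_squares(res,[.5,.25,0.],loss='soft_l1'); b=q.x
print(b,np.degrees(b[2])); print(res(b,1).round(1))
np.save("b.npy",b)
for k in Y: print(k,W(b,[-.052,Y[k],.056]),r.ik(W(b,[-.03,Y[k],.11])[0],[180,0,np.degrees(b[2])]))
E
```

```text
[0.51899991 0.2526727  0.06965806] 3.9911127029135627
[[-0.6 -0.7]
 [-0.3 -0.5]
 [-0.4 -0.7]
 [-0.8 -1.2]
 [-0.5 -1.4]
 [-0.3 -1.4]
 [-1.   0.4]
 [-1.3  0.3]
 [-0.3  0.6]
 [-1.   0.2]
 [ 0.9  0.7]
 [ 0.8  0. ]
 [ 0.1 -0. ]
 [ 0.8 -0.9]
 [ 0.7 -0.5]
 [ 0.3 -0.1]
 [ 0.7 -0. ]
 [-0.2 -1.8]
 [ 0.5 -1.3]]
a [[0.4582518 0.3762442 0.056    ]] [-57.1785971   58.56963539  36.29149574  85.67414559 -41.45023405
  49.7247245  -92.51024191]
b [[0.46416795 0.29145034 0.056     ]] [-50.17995343  54.95902341  33.04323584  95.33913969 -41.32010894
  42.54331753 -82.77703595]
c [[0.47008409 0.20665648 0.056     ]] [-41.58525202  52.32149134  30.07513614 102.33274838 -41.33968292
  36.90371627 -72.97611714]
d [[0.47600024 0.12186261 0.056     ]] [-32.2324726   50.81591263  28.36917682 106.65655134 -41.9462622
  33.43484504 -62.53340499]
```

```bash
cat >> h.py <<'E'
b=np.load("b.npy"); ORI=[180,0,np.degrees(b[2])-180]
def P(k,dx,z): return W(b,[-.052+dx,Y[k],z])[0]   # dx from pin, TCP height
E
python3 - <<'E'
from h import *
from plant import r
r.gripper_to(0)
r.movep(P('a',-.08,.2),ORI)
print(r.current_clock(),r.current_joints(),r.current_gripper_width(),r.current_force())
r.servo_line(P('a',-.08,.097),.1)
cv2.imwrite("pics/s1.png",r.get_image("side")[220:460,180:500])
print(r.current_clock(),r.current_tool_pos()-P('a',-.08,.097),r.current_force())
E
```

```text
2.025 [-43.06918459  39.93409424  -9.04149421  97.715761     8.4528785
  42.98648491  37.81821206] -0.0002552191430874375 [0.14278999 1.21579565 0.29656387]
3.2583 [0.00017763 0.00018098 0.00051984] [-0.31085803  0.11424554 -0.71738424]
```

View pics/s1.png

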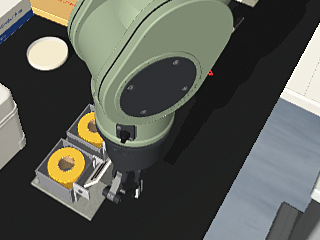

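The side picture shows the closed fingertips (about 125,190 in the crop) just in front of tag a (95,175), with nothing touched. Next, the push.

```bash
python3 - <<'E'
from h import *
from plant import r
F0=r.current_force()
for dx in (-.055,-.04,-.025,-.01,0.):
    r.servo_line(P('a',dx,.097),.05); print(dx,(r.current_force()-F0).round(1))
r.servo_line(P('a',-.085,.097),.12)
r.servo_line(P('a',-.085,.19),.15)
r.servo_line(P('c',.062,.19),.15)
a=np.hstack([r.get_image(n)[y:y+200,x:x+300] for n,x,y in(("top",120,190),("side",180,250))])
cv2.imwrite("pics/m1.png",a)
print(r.current_clock())
E
```

```text
-0.055 [0.5 0.1 1.3]
-0.04 [ 0.4 -0.9  1.3]
-0.025 [-0.1 -0.5  0.4]
-0.01 [ 0.4 -0.3 -0. ]
0.0 [-0.2  0.1  0.5]
8.9833
```

View pics/m1.png

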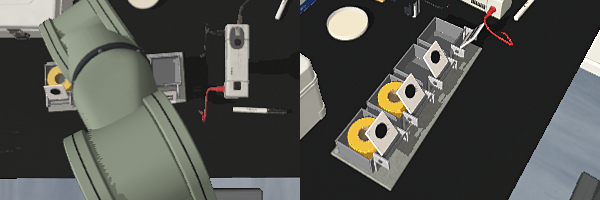

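The side crop (right half) shows tag a with its spot up at about (382,130). The gripper is above the crop and the arm hides c in the top view. Tag c is next.

```bash
python3 - <<'E'
from h import *
from plant import r
print(r.current_tool_pos()-P('c',.062,.19), proj(r.camera_params('side'),P('c',.062,.18)[None]))
F0=r.current_force()
r.servo_line(P('c',.062,.097),.1); print((r.current_force()-F0).round(1))
for dx in (.055,.04,.025,.01,0.):
    r.servo_line(P('c',dx,.097),.05); print(dx,(r.current_force()-F0).round(1))
r.servo_line(P('c',.03,.097),.12)
r.servo_line(P('c',.03,.22),.15)
r.movep([.3,.45,.3],ORI)
a=np.hstack([r.get_image(n)[y:y+240,x:x+300] for n,x,y in(("top",120,190),("side",180,230))])
cv2.imwrite("pics/m2.png",a)
print(r.current_clock())
E
```

```text
[-3.43382121e-04  5.21943141e-04  5.42639269e-05] [[293.39793448 262.70347902]]
[-0.1 -0.  -0.3]
0.055 [ 0.8  0.2 -0.7]
0.04 [-0.6 -0.2 -0.5]
0.025 [-0.2  0.6 -0.9]
0.01 [-0.5 -0.1 -1.7]
0.0 [-1.2  1.  -0.5]
14.75
```

View pics/m2.png

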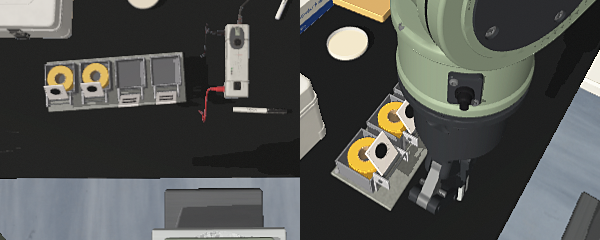

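The top view shows spots on a and b (55,90 and 93,88) and bars on c and d (130,98 and 168,95). The arm is clear of everything.

```bash
python3 -c "
from plant import r
r.dwell(.5); print(r.job_done())"
```

```text
the job is handed in; nothing more can be done
None
```

I flipped tags a and c with the closed fingertips. The last top view shows spots on full bins a and b and bars on empty bins c and d, and I handed the job in at about 15 s of the 42 s allowed; no verdict was returned.

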